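# Lower the bench magnifier by one hole

### The arm

A 6-joint arm with a two-finger parallel gripper is mounted at the origin on the work surface. World frame = base frame: x ahead of the robot, y to its left, z up, the work surface at z = 0. Lengths are in m, angles in rad, forces in N, time in s.
With the tool pointing down it reaches from about 0.375 to 0.825 m from the base axis. Payload 5.5 kg.
Tool frame: the origin (TCP) lies at the very end of the fingers, on their centre line; the grasp point (between the pads) lies 19 mm behind it; z points along the fingers, y is the line along which they close (so a half turn about z gives the same grasp; the last joint's range is limited). The gripper opens to 85 mm and grips with 20 to 120 N. Pads are 22 mm wide; open, the fingers measure 114 mm over their backs; the gripper's body (76 mm by 85 mm) begins 54 mm behind the grasp point. The pads swing forward as they close: fully open they stand 13 mm farther back than shut.
Start: joints at [-1.28, 0.314, -0.047, 1.21, 0, 1.571], TCP at [0.172, -0.575, 0.231] pointing down, gripper open.
Joint ranges: [-2.67, 2.67], [-0.69, 1.73], [-1.03, 1.25], [-2.08, 2.16], [-1.42, 1.45], [-3.14, 3.14]. Speed limits (rad/s): [2.39, 2.39, 3.01, 3.14, 3.14, 3.14].

### API

Orientations are given as a unit quaternion [x, y, z, w].
In Python, from bench import ctrl gives the robot as it stands.
- The arm moves only by the tool drive_tool, never from a script. Its argument "increments" is a list of rows, each an object of numbers: "dx", "dy", "dz": the shift along the tool's x, y, z in mm; "wx", "wy", "wz": the turn, a rotation vector about the tool's x, y, z in rad; "claw": the closure in counts, from 0 (fully open) to 255 (shut). A call has 1 to 12 rows; each row shifts and turns the commanded pose from where the row before left it, along the tool's axes as they then stand; what a row does not reach is not made up. A row lasts 1/8 s, in which the tool goes at most 62.5 mm and 10.7 degrees, less where a joint would pass 70% of its speed; a pose out of reach is approached as far as the arm can. A call is refused whole if a number of a shift passes 62.5 or a number of a turn 0.188, either way. A call with a gripper value outside its range is refused whole. The fingers move at their own pace and stop on an object; "newtons" is the grip in N (left out, the last holds). Time passes only in rows, so rows that do not move let the fingers close. It gives the time, the measured TCP pose, the force, the opening and the grip force at its end, in the units of the state.
- ctrl.sense(): the state, without advancing time (a new reading comes with each control period).
- ctrl.capture(name): name is "scene" or "top"; returns a dict with "frame" (420x560x3 uint8, red, green, blue), "depth" (420x560 float32, m along the optical axis (not along the pixel's ray), 0 where there is no reading), "mtx" (3x3 intrinsics, pixels), "k1" (the pictures are not rectified: a ray, as slopes to the right and down, at radius r is drawn at 1 + k1 r^2 times it, then the intrinsics apply), "xyz" and "attitude" of the camera in the world. Camera axes: x right, y down, z forward; pixel columns grow to the right and rows downward; lengths in m; the calibration is good to about 2 mm. A picture is of the moment at which its call begins.
- ctrl.hand_in(): hands the job in; it is judged then, once.
The state is a dict: "clock": time; "joint_pos": joint angles; "dq": joint speeds; "joint_torque": joint torques, N m; "tcp_pos": TCP position; "orientation": TCP orientation; "contact_force": force on the tool from outside, world axes, zero at the start; "torque": the same for the moment, N m; "finger_gap": finger opening in m; "gripper_force": force on a finger pad.
Only numpy, scipy, OpenCV 4.12 (cv2) and the standard library are available. Lean on these libraries where they do the work, as an engineer would, in place of code of your own. Each camera call takes 0.05 s, during which the arm holds its last target. There are 200 camera calls.

### The job

Lower the magnifier over the fossil by exactly one hole: squeeze the red spring button on the side of its black grip fully in, slide the tube down off its hole, and get the pin to snap out into the next hole, going on gently and by feel because the spacing of the holes is not exactly known. Never force the locking pin against the edge of a hole (pushing on the tube with up to about 20 N is fine, but not more), and leave the bottle, jar, brush and fossil as they are.

Things in the scene. Friction and masses are not known exactly. Their poses are not given: they have to be found in the camera images.
- stand: Fixed magnifier stand: 110 x 110 x 15 mm steel base with an upright aluminium outer tube, 28 mm diameter, up to 150 mm above the table. Origin: centre of the base's underside. z up; its x axis points to the side with the red button, the locking pin and the holes, its y axis along the lens arm.
- tube (a joint): Travel of the inner tube down into the outer tube, m: 0 at the start (extended, pin in the upper hole), 0.070 at the bottom stop. The slide rubs: it stays where it is left and needs a push of about 3 to 8 N down or 10 to 15 N up. The inner tube carries the black grip, button, pin, arm and lens, and cannot turn.
- latch (a joint): How far the red button, with the locking pin (one rigid piece), is pressed in (towards the stand's -x), m: 0 out, 0.007 fully in; the pin clears its hole beyond 0.006. Spring: 2.4 N at first to 6.6 N fully in. Let go between the holes, it stays in at about 0.006, as the pin rides on the inside of the outer tube; in a hole it springs out to 0.
- grip (a point): Centre of the black grip on top of the inner tube: 32 mm (stand's x) x 34 mm (y) x 40 mm high. The red button, 18 mm wide and 22 mm high, level with this point, sticks 9 mm out of its +x face (2 mm when fully in); the -x face is plain. Pinch from above along the stand's x: 41 mm over button and grip, 34 mm with it fully in. An off-centre pinch may leave it part in.
- pin (a point): Outer tip of the brass locking pin, 120 mm below the grip's centre, 2 mm proud of the outer tube when locked. The next hole is 23 to 37 mm below the upper one; the spacing is not exactly known and must be found by feel. Holes are 8 mm high, the pin 6 mm, so a locked tube has 2 mm of up-and-down play. There are only these two holes.
- cap (a point): Centre of the flat top of the black grip, 20 mm above its centre; free to push down on.
- lens (a point): Centre of the round magnifier lens (114 mm over its black rim), on an arm 165 mm from the tube along the stand's +y and 40 mm below the grip's centre; moves with the tube.
- fossil: Fixed grey tray, 220 x 200 mm, with a fossil in its white plaster jacket, up to 75 mm high, under the lens. Origin: centre of the underside.
- bottle: Loose blue plastic bottle, 60 mm diameter, 150 mm high, upright. Origin: centre of its underside. Leave alone.
- jar: Loose amber jar, 60 mm diameter, 75 mm high, upright. Origin: centre of its underside. Leave alone.
- brush: Loose brush lying flat along its x axis. Origin on its underside. Leave alone.

How it is judged:
On the way, in this order (a step that is already met when the one before it is completed fails the run):
1. the button is squeezed in and the tube has left its upper hole (value of joint each of tube, latch above 0.005 m), for 0.1 s.
2. the pin has snapped out into the next hole (value of joint tube between 0.02 and 0.04 m and value of joint latch below 0.0015 m), for 0.2 s.
At the end, for the whole second after the job is handed in: The tube is at rest one hole lower (20 to 40 mm of travel) with the pin and button sprung out again to within 1.5 mm, and the gripper is off it (all of step 2 and velocity of joint tube below 0.005 m/s and contact force between latch and the fingers below 0.2 N); the robot touches nothing.
It fails at once if the locking pin is forced against the outer tube with more than 35 N (contact force between latch and stand above 35 N).
It fails at once if the fossil tray is hit (contact force between the arm and fossil above 5 N).
It fails at once if the bottle is tipped or shoved away (distance of bottle from where it was at the start of the episode above 0.03 m or angle between bottle's own z axis and vertical above 0.4 rad).
It fails at once if the jar is tipped or shoved away (distance of jar from where it was at the start of the episode above 0.03 m or angle between jar's own z axis and vertical above 0.4 rad).
It fails at once if the brush is tipped or shoved away (distance of brush from where it was at the start of the episode above 0.03 m).
It also fails if it takes over 45 s, if anything falls off the work surface, if the arm or the gripper's body presses on something with over 40 N, if the wrist force passes 120 N, or if a joint passes its speed limit or range.

## Working session

There is one attempt and no reset: what is moved stays moved. The work goes in short steps, Python scripts to look and compute and a tool call to move; the robot and the scene stay as the last step left them, time stands still between calls to the robot, and variables do not carry over. Pictures are saved under pics/ and viewed, at most 10 in all, crops included, and the job is handed in when it is done.

Besides the shell and the picture viewer there is one more tool, called after ">>>" in YAML: its name, and indented under it one key for each argument. drive_tool: Moves the arm, as the interface text tells. Its arguments: {"type":"object","properties":{"increments":{"type":"array"},"newtons":{"type":"number"}},"required":["increments"]}

```bash
mkdir -p pics; cat > h.py <<'E'
import numpy as np, cv2
from scipy.spatial.transform import Rotation as R
from bench import ctrl
def cap(n,f):
    c=ctrl.capture(n); cv2.imwrite(f'pics/{f}.png',c['frame'][:,:,::-1]); np.savez(f'{f}.npz',**c); return c
def pts(c):
    h,w=c['depth'].shape; u,v=np.meshgrid(np.arange(w),np.arange(h)); K=np.array(c['mtx'])
    x=(u-K[0,2])/K[0,0]; y=(v-K[1,2])/K[1,1]; k=float(c['k1']); a,b=x.copy(),y.copy()
    for _ in range(10):
        s=1+k*(a*a+b*b); a,b=x/s,y/s
    d=c['depth']; P=np.stack([a*d,b*d,d],-1)
    q=np.array(c['attitude']); M=R.from_quat(q).as_matrix() if q.size==4 else q
    return P@M.T+np.array(c['xyz'])
E
python3 - <<'E'
from h import *
a=cap('scene','s0');b=cap('top','t0')
for c in(a,b):print(c['xyz'],c['attitude'],c['mtx'],c['k1'])
print(ctrl.sense())
E
```

```text
[1.46117387 0.17421927 1.13844869] [ 0.6155645   0.69436506 -0.27760624 -0.2487414 ] [[473.82992283   0.         289.48521784]
 [  0.         473.82992283 215.07157194]
 [  0.           0.           1.        ]] -0.13452145187335932
[0.38216833 0.05910104 1.1996558 ] [-0.69513931  0.71504333 -0.05310546  0.05171257] [[411.23342033   0.         282.86713874]
 [  0.         411.23342033 203.50923472]
 [  0.           0.           1.        ]] -0.11341734761162578
{'clock': 0.1, 'joint_pos': array([-1.28002154e+00,  3.14174029e-01, -4.79710386e-02,  1.21020922e+00,
        2.16115837e-06,  1.57081219e+00]), 'dq': array([-1.54776251e-03, -8.79225809e-04,  2.54722726e-03,  7.04242029e-04,
       -2.10426971e-06, -4.81219053e-04]), 'joint_torque': array([-1.47559081e-04, -5.40769172e+01,  3.40540659e+01,  1.11407001e-02,
        9.81594752e-06,  7.63572331e-06]), 'tcp_pos': array([ 0.17186784, -0.57431314,  0.23051309]), 'orientation': array([ 9.89450705e-01,  1.44867854e-01, -1.11792553e-04, -7.70919401e-04]), 'contact_force': array([-0.24988627, -0.51378052, -0.2969142 ]), 'torque': array([-0.02390798,  0.01453692,  0.01661908]), 'gripper_force': 0.0, 'finger_gap': 0.08488038528782162}
```

View pics/s0.png

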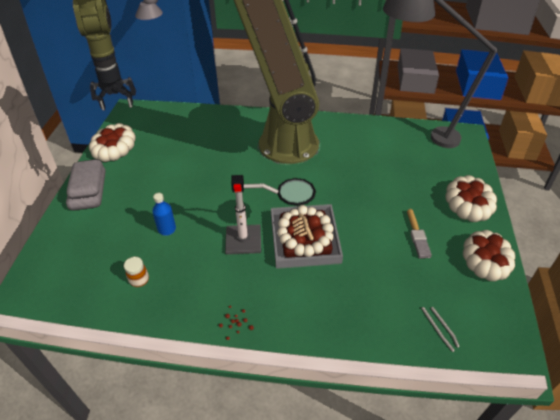

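View pics/t0.png

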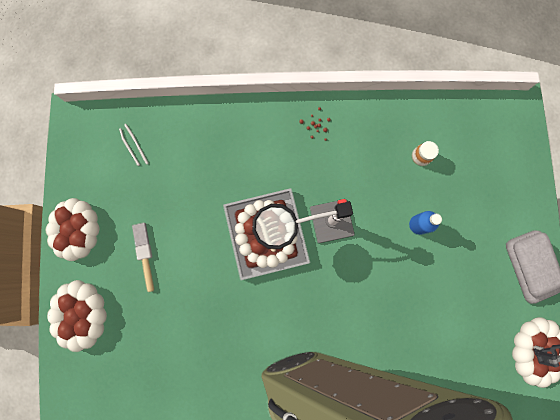

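The scene view shows the black grip at (238,185) with the red button facing the camera; in the top view the grip is at (343,209), the button at (341,201), the lens at (276,227). The button points to about world +x. Next I measure the grip.

```bash
python3 - <<'E'
from h import *
for f in('t0','s0'):
    c=dict(np.load(f+'.npz')); P=pts(c); im=c['frame'].astype(int)
    u0,v0=(343,209) if f=='t0' else (238,185)
    sl=np.s_[v0-16:v0+17,u0-16:u0+17]
    p=P[sl].reshape(-1,3); q=im[sl].reshape(-1,3)
    red=(q[:,0]>120)&(q[:,1]<60)&(p[:,2]>.15); blk=(q.max(1)<60)&(p[:,2]>.15)
    for n,m in(('red',red),('blk',blk)):
        if m.sum(): print(f,n,m.sum(),p[m].mean(0).round(4),np.percentile(p[m],[3,50,97],axis=0).round(4).tolist())
    t=blk&(p[:,2]>np.percentile(p[blk,2],97)-.006)
    print('top face',t.sum(),p[t].mean(0).round(4),cv2.minAreaRect(p[t][:,:2].astype(np.float32)*1000))
    # lens rim
    if f=='t0':
        s=np.s_[195:260,245:310]; p=P[s].reshape(-1,3);q=im[s].reshape(-1,3); m=(q.max(1)<50)&(p[:,2]>.15)&(p[:,2]<.3)
        print('rim',m.sum(),cv2.minEnclosingCircle(p[m][:,:2].astype(np.float32)), np.median(p[m],0))
    for n,(u,v) in (dict(bottle=(425,221),jar=(428,150)) if f=='t0' else {}).items(): print(n,P[v,u])
    g=im[sl[0],sl[1]]
    cv2.imwrite(f'pics/{f}c.png',cv2.resize(c['frame'][v0-30:v0+40,u0-45:u0+45,::-1],None,fx=4,fy=4))
a=cv2.imread('pics/t0c.png');b=cv2.imread('pics/s0c.png');cv2.imwrite('pics/c0.png',np.hstack([a,b]))
E
```

```text
t0 red 4 [ 0.5218 -0.0765  0.2559] [[0.52, -0.0834, 0.2503], [0.522, -0.0741, 0.2557], [0.5235, -0.0736, 0.2618]]
t0 blk 218 [ 0.5041 -0.0844  0.2625] [[0.4891, -0.1009, 0.2413], [0.5045, -0.0845, 0.2653], [0.5191, -0.0681, 0.2685]]
top face 182 [ 0.5054 -0.0856  0.2656] ((505.1946716308594, -85.67533874511719), (30.53428840637207, 33.925758361816406), 13.705327987670898)
rim 240 ((0.4756501615047455, 0.07577618211507797), 0.05553962290287018) [0.47812689 0.06714973 0.20955317]
bottle [ 0.48643843 -0.3276839   0.10985829]
jar [ 0.69251357 -0.36454276  0.07893325]
s0 red 51 [ 0.5302 -0.0784  0.2513] [[0.5218, -0.0864, 0.2392], [0.5314, -0.0784, 0.2537], [0.5342, -0.0705, 0.2596]]
s0 blk 122 [ 0.5134 -0.0809  0.2617] [[0.4956, -0.096, 0.2342], [0.5152, -0.081, 0.2658], [0.5263, -0.0658, 0.2692]]
top face 86 [ 0.5106 -0.0821  0.2666] ((510.6649475097656, -81.77570343017578), (32.659088134765625, 30.47644805908203), 5.1842360496521)
```

View pics/c0.png

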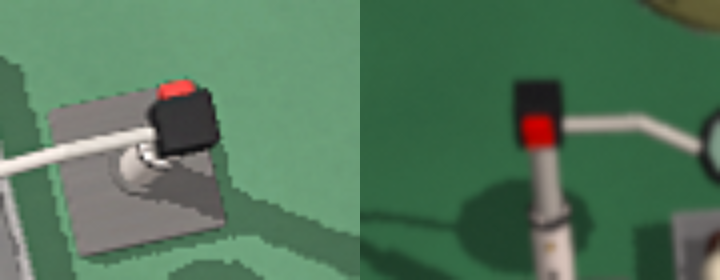

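The crop shows the red button centred on the +x face (left panel, about (177,90)), with the arm leaving towards the lens. The grip centre is at about (0.506, -0.085, 0.246) and the stand yaw is about 12°. I start by rising and turning the tool.

>>> drive_tool:
  increments:
    - {"dz": -14, "wz": -0.186}
    - {"dz": -14, "wz": -0.186}
    - {"dz": -14, "wz": -0.186}
    - {"dz": -14, "wz": -0.186}
    - {"dz": -14, "wz": -0.186}
    - {"dz": -14, "wz": -0.186}
    - {"dz": -14, "wz": -0.186}
    - {"dz": -14, "wz": -0.186}
    - {}

```text
validation failed for argument at $.in...
```

>>> drive_tool:
  increments:
    - {"dx": 36, "dy": 38}
    - {"dx": 36, "dy": 38}
    - {"dx": 36, "dy": 38}
    - {"dx": 36, "dy": 38}
    - {"dx": 36, "dy": 38}
    - {"dx": 36, "dy": 38}
    - {"dx": 36, "dy": 38}
    - {"dx": 36, "dy": 38}
    - {"dx": 36, "dy": 38}
    - {"dx": 36, "dy": 38}
    - {"dx": 36, "dy": 38}
    - {}

```text
validation failed for argument at $.in...
```

>>> drive_tool:
  increments:
    - {"dx": 0, "dy": 0, "dz": -14, "wx": 0, "wy": 0, "wz": -0.186, "claw": 0}
    - {"dx": 0, "dy": 0, "dz": -14, "wx": 0, "wy": 0, "wz": -0.186, "claw": 0}
    - {"dx": 0, "dy": 0, "dz": -14, "wx": 0, "wy": 0, "wz": -0.186, "claw": 0}
    - {"dx": 0, "dy": 0, "dz": -14, "wx": 0, "wy": 0, "wz": -0.186, "claw": 0}
    - {"dx": 0, "dy": 0, "dz": -14, "wx": 0, "wy": 0, "wz": -0.186, "claw": 0}
    - {"dx": 0, "dy": 0, "dz": -14, "wx": 0, "wy": 0, "wz": -0.186, "claw": 0}
    - {"dx": 0, "dy": 0, "dz": -14, "wx": 0, "wy": 0, "wz": -0.186, "claw": 0}
    - {"dx": 0, "dy": 0, "dz": -14, "wx": 0, "wy": 0, "wz": -0.186, "claw": 0}

```text
clock: 1.1
tcp_pos: [0.172, -0.5746, 0.3432]
orientation: [0.627, 0.779, 0.0, -0.0]
contact_force: [0.4, 0.0, 0.3]
finger_gap: 0.0856
gripper_force: 0.0
```

>>> drive_tool:
  increments:
    - {"dx": 34, "dy": 36, "dz": 0, "wx": 0, "wy": 0, "wz": 0, "claw": 0}
    - {"dx": 34, "dy": 36, "dz": 0, "wx": 0, "wy": 0, "wz": 0, "claw": 0}
    - {"dx": 34, "dy": 36, "dz": 0, "wx": 0, "wy": 0, "wz": 0, "claw": 0}
    - {"dx": 34, "dy": 36, "dz": 0, "wx": 0, "wy": 0, "wz": 0, "claw": 0}
    - {"dx": 34, "dy": 36, "dz": 0, "wx": 0, "wy": 0, "wz": 0, "claw": 0}
    - {"dx": 34, "dy": 36, "dz": 0, "wx": 0, "wy": 0, "wz": 0, "claw": 0}
    - {"dx": 34, "dy": 36, "dz": 0, "wx": 0, "wy": 0, "wz": 0, "claw": 0}
    - {"dx": 34, "dy": 36, "dz": 0, "wx": 0, "wy": 0, "wz": 0, "claw": 0}
    - {"dx": 34, "dy": 36, "dz": 0, "wx": 0, "wy": 0, "wz": 0, "claw": 0}
    - {"dx": 34, "dy": 36, "dz": 0, "wx": 0, "wy": 0, "wz": 0, "claw": 0}
    - {"dx": 34, "dy": 36, "dz": 0, "wx": 0, "wy": 0, "wz": 0, "claw": 0}
    - {"dx": 34, "dy": 34, "dz": 0, "wx": 0, "wy": 0, "wz": 0, "claw": 0}

```text
clock: 2.6
tcp_pos: [0.5091, -0.0853, 0.343]
orientation: [0.63, 0.777, -0.0, -0.0]
contact_force: [0.6, -0.5, -0.2]
finger_gap: 0.0854
gripper_force: 0.0
```

```bash
python3 - <<'E'
from h import *
c=cap('scene','s1'); d=cap('top','t1'); s=ctrl.sense(); print(s['tcp_pos'],s['joint_pos'])
a=cv2.resize(c['frame'][90:260,150:330,::-1],(400,378),interpolation=2); b=cv2.resize(d['frame'][120:290,250:430,::-1],(400,378),interpolation=2)
cv2.imwrite('pics/c1.png',np.hstack([a,b]))
E
```

```text
[ 0.51015152 -0.0833887   0.34242608] [-0.16296113  0.13484742 -0.0223749   1.41433396  0.00146116  1.19485201]
```

View pics/c1.png

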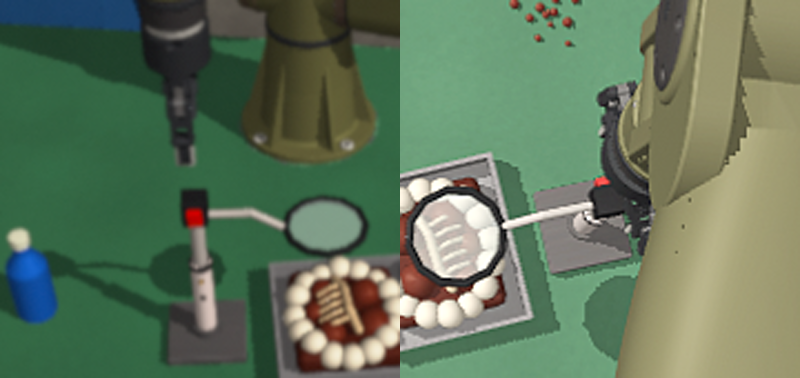

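The fingers are above the grip and straddle it along the button axis in both views. I go down next.

>>> drive_tool:
  increments:
    - {"dx": 0, "dy": -2, "dz": 25, "wx": 0, "wy": 0, "wz": 0, "claw": 0}
    - {"dx": 0, "dy": 0, "dz": 25, "wx": 0, "wy": 0, "wz": 0, "claw": 0}
    - {"dx": 0, "dy": 0, "dz": 25, "wx": 0, "wy": 0, "wz": 0, "claw": 0}
    - {"dx": 0, "dy": 0, "dz": 20, "wx": 0, "wy": 0, "wz": 0, "claw": 0}
    - {"dx": 0, "dy": 0, "dz": 15, "wx": 0, "wy": 0, "wz": 0, "claw": 0}
    - {"dx": 0, "dy": 0, "dz": 5, "wx": 0, "wy": 0, "wz": 0, "claw": 0}
    - {"dx": 0, "dy": 0, "dz": 0, "wx": 0, "wy": 0, "wz": 0, "claw": 90}
    - {"dx": 0, "dy": 0, "dz": 0, "wx": 0, "wy": 0, "wz": 0, "claw": 100}
    - {"dx": 0, "dy": 0, "dz": 0, "wx": 0, "wy": 0, "wz": 0, "claw": 110}
    - {"dx": 0, "dy": 0, "dz": 0, "wx": 0, "wy": 0, "wz": 0, "claw": 110}
  newtons: 25

```text
clock: 3.95
tcp_pos: [0.5078, -0.0872, 0.2292]
orientation: [0.63, 0.777, 0.001, 0.001]
contact_force: [2.9, -0.1, 2.0]
finger_gap: 0.0483
gripper_force: 1.5
```

```bash
python3 - <<'E'
from h import *
c=cap('scene','s2'); d=cap('top','t2'); s=ctrl.sense(); print(s['tcp_pos'],s['contact_force'],s['finger_gap'])
a=cv2.resize(c['frame'][130:230,190:290,::-1],(400,400),interpolation=2); b=cv2.resize(d['frame'][160:260,290:390,::-1],(400,400),interpolation=2)
cv2.imwrite('pics/c2.png',np.hstack([a,b]))
E
```

```text
[ 0.50746107 -0.08724315  0.22904203] [2.88373412 0.75235939 2.83185449] 0.048418279622775354
```

View pics/c2.png

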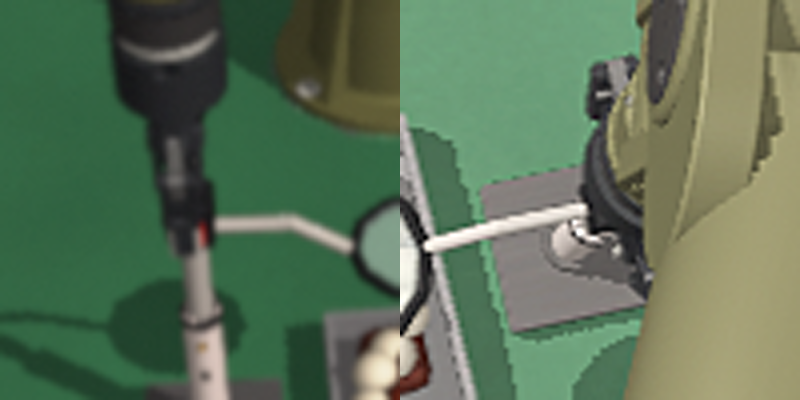

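The pinch centre is about 3 mm too far to -y: the red button shows at (203,232), right of the finger. It is also about 1 mm short in +x, because the button finger touched first. I open a little, shift and squeeze.

>>> drive_tool:
  increments:
    - {"dx": 0, "dy": 0, "dz": 0, "wx": 0, "wy": 0, "wz": 0, "claw": 60}
    - {"dx": 3.5, "dy": 1, "dz": 1, "wx": 0, "wy": 0, "wz": 0, "claw": 60}
    - {"dx": 0, "dy": 0, "dz": 0, "wx": 0, "wy": 0, "wz": 0, "claw": 60}
    - {"dx": 0, "dy": 0, "dz": 0, "wx": 0, "wy": 0, "wz": 0, "claw": 110}
    - {"dx": 0, "dy": 0, "dz": 0, "wx": 0, "wy": 0, "wz": 0, "claw": 130}
    - {"dx": 0, "dy": 0, "dz": 0, "wx": 0, "wy": 0, "wz": 0, "claw": 160}
    - {"dx": 0, "dy": 0, "dz": 0, "wx": 0, "wy": 0, "wz": 0, "claw": 180}
    - {"dx": 0, "dy": 0, "dz": 0, "wx": 0, "wy": 0, "wz": 0, "claw": 180}
  newtons: 30

```text
clock: 5.05
tcp_pos: [0.5078, -0.0834, 0.228]
orientation: [0.63, 0.777, 0.001, 0.001]
contact_force: [4.4, 3.6, 3.4]
finger_gap: 0.0333
gripper_force: 30.5
```

```bash
python3 - <<'E'
from h import *
s=ctrl.sense(); print(s['tcp_pos'],s['contact_force'],s['torque'],s['finger_gap'],s['gripper_force'])
E
```

```text
[ 0.5078342  -0.08337935  0.2279611 ] [4.40143239 3.61252279 3.42180471] [ 0.62247214 -1.10345503 -0.34383176] 0.03334644180922908 30.516370832920074
```

The gap of 33 mm means the button is fully in. I slide down gently.

>>> drive_tool:
  increments:
    - {"dx": 0, "dy": 0, "dz": 1, "wx": 0, "wy": 0, "wz": 0, "claw": 180}
    - {"dx": 0, "dy": 0, "dz": 1, "wx": 0, "wy": 0, "wz": 0, "claw": 180}
    - {"dx": 0, "dy": 0, "dz": 1, "wx": 0, "wy": 0, "wz": 0, "claw": 180}

```text
clock: 5.42
tcp_pos: [0.5078, -0.0834, 0.225]
orientation: [0.63, 0.777, 0.001, 0.001]
contact_force: [4.0, 3.2, 5.3]
finger_gap: 0.0334
gripper_force: 30.6
```

>>> drive_tool:
  increments:
    - {"dx": 0, "dy": 0, "dz": 1.5, "wx": 0, "wy": 0, "wz": 0, "claw": 180}
    - {"dx": 0, "dy": 0, "dz": 1.5, "wx": 0, "wy": 0, "wz": 0, "claw": 180}
    - {"dx": 0, "dy": 0, "dz": 1.5, "wx": 0, "wy": 0, "wz": 0, "claw": 180}
    - {"dx": 0, "dy": 0, "dz": 1.5, "wx": 0, "wy": 0, "wz": 0, "claw": 180}
    - {"dx": 0, "dy": 0, "dz": 1.5, "wx": 0, "wy": 0, "wz": 0, "claw": 180}
    - {"dx": 0, "dy": 0, "dz": 1.5, "wx": 0, "wy": 0, "wz": 0, "claw": 180}
    - {"dx": 0, "dy": 0, "dz": 0, "wx": 0, "wy": 0, "wz": 0, "claw": 180}

```text
clock: 6.3
tcp_pos: [0.5078, -0.0834, 0.2158]
orientation: [0.63, 0.777, 0.001, 0.001]
contact_force: [5.7, 3.9, 2.6]
finger_gap: 0.0338
gripper_force: 30.4
```

```bash
python3 - <<'E'
from h import *
for f in('s0','s2','n'):
    c=cap('scene','s3') if f=='n' else dict(np.load(f+'.npz'))
    P=pts(c); m=(P[...,2]>.12)&(np.hypot(P[...,0]-.5,P[...,1]-.075)<.075)&(np.arange(560)[None]>262)
    h=c['frame'].astype(int).max(2)<50; m&=h
    print(f,m.sum(),np.median(P[m],0))
E
```

```text
s0 105 [0.50841171 0.08230637 0.2101921 ]
s2 103 [0.51018063 0.08241508 0.21061613]
n 94 [0.50763181 0.08094139 0.19804006]
```

The lens is down 12 mm. I go 5 mm more, let go, and move to the cap.

>>> drive_tool:
  increments:
    - {"dx": 0, "dy": 0, "dz": 1.5, "wx": 0, "wy": 0, "wz": 0, "claw": 180}
    - {"dx": 0, "dy": 0, "dz": 1.5, "wx": 0, "wy": 0, "wz": 0, "claw": 180}
    - {"dx": 0, "dy": 0, "dz": 1.5, "wx": 0, "wy": 0, "wz": 0, "claw": 180}
    - {"dx": 0, "dy": 0, "dz": 0, "wx": 0, "wy": 0, "wz": 0, "claw": 180}
    - {"dx": 0, "dy": 0, "dz": 0, "wx": 0, "wy": 0, "wz": 0, "claw": 80}
    - {"dx": 0, "dy": 0, "dz": 0, "wx": 0, "wy": 0, "wz": 0, "claw": 40}
    - {"dx": 0, "dy": 0, "dz": 0, "wx": 0, "wy": 0, "wz": 0, "claw": 20}

```text
clock: 7.22
tcp_pos: [0.5059, -0.0837, 0.2103]
orientation: [0.63, 0.777, -0.001, -0.001]
contact_force: [-0.4, 0.3, 0.7]
finger_gap: 0.0785
gripper_force: 0.0
```

>>> drive_tool:
  increments:
    - {"dx": 0, "dy": 0, "dz": -15, "wx": 0, "wy": 0, "wz": 0, "claw": 20}
    - {"dx": 0, "dy": 0, "dz": -20, "wx": 0, "wy": 0, "wz": 0, "claw": 20}
    - {"dx": 0, "dy": 0, "dz": -15, "wx": 0, "wy": 0, "wz": 0, "claw": 20}
    - {"dx": 0, "dy": 0, "dz": -5, "wx": 0, "wy": 0, "wz": 0, "claw": 20}
    - {"dx": 0, "dy": 0, "dz": 0, "wx": 0, "wy": 0, "wz": 0, "claw": 255}
    - {"dx": 0, "dy": 0, "dz": 0, "wx": 0, "wy": 0, "wz": 0, "claw": 255}
    - {"dx": 0, "dy": 0, "dz": 0, "wx": 0, "wy": 0, "wz": 0, "claw": 255}
    - {"dx": 0, "dy": 0, "dz": 0, "wx": 0, "wy": 0, "wz": 0, "claw": 255}
    - {"dx": 0, "dy": 0, "dz": 0, "wx": 0, "wy": 0, "wz": 0, "claw": 255}

```text
clock: 8.35
tcp_pos: [0.5067, -0.0836, 0.2656]
orientation: [0.63, 0.777, -0.0, -0.0]
contact_force: [0.1, -0.1, -0.7]
finger_gap: -0.0001
gripper_force: 0.0
```

```bash
cat > m.py <<'E'
from h import *
import sys
c=cap('scene',sys.argv[1]); P=pts(c)
k=c['frame'].astype(int)
m=(P[...,2]>.12)&(np.hypot(P[...,0]-.5,P[...,1]-.075)<.075)&(np.arange(560)[None]>262)&(k.max(2)<50)
r=(k[...,0]>120)&(k[...,1]<60)&(P[...,2]>.15)&(abs(P[...,1]+.08)<.03)
print('lens z',np.median(P[m],0)[2],'red',r.sum(),np.percentile(P[r],[10,50,90],axis=0).round(4)); s=ctrl.sense(); print(s['tcp_pos'],s['contact_force'],s['finger_gap'])
cv2.imwrite('pics/c_%s.png'%sys.argv[1],cv2.resize(c['frame'][130:230,190:290,::-1],(500,500),interpolation=2))
E
python3 m.py s4
```

```text
lens z 0.19349825790236147 red 44 [[ 0.5232 -0.0862  0.2227]
 [ 0.5269 -0.0794  0.234 ]
 [ 0.5297 -0.0732  0.2413]]
[ 0.50676636 -0.08358123  0.26569417] [-0.1763628  -0.6551645  -0.51868162] 0.0002683598502920495
```

View pics/c_s4.png

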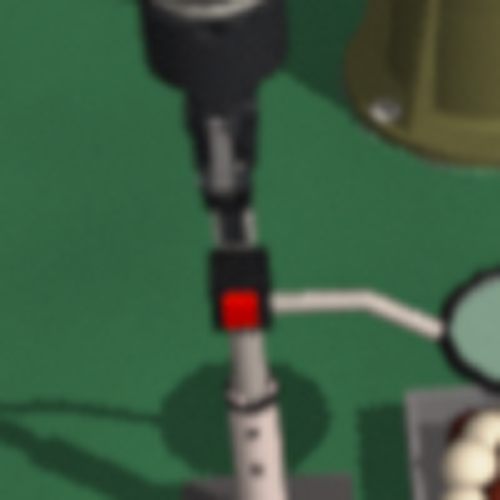

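The fingers are closed above the cap (tip about (237,240), cap about (240,262)). The button is still in and both holes are empty, at (252,434) and (257,470). I now push down gently on the cap.

>>> drive_tool:
  increments:
    - {"dx": 0, "dy": 0, "dz": 6, "wx": 0, "wy": 0, "wz": 0, "claw": 255}
    - {"dx": 0, "dy": 0, "dz": 4, "wx": 0, "wy": 0, "wz": 0, "claw": 255}
    - {"dx": 0, "dy": 0, "dz": 2, "wx": 0, "wy": 0, "wz": 0, "claw": 255}
    - {"dx": 0, "dy": 0, "dz": 1, "wx": 0, "wy": 0, "wz": 0, "claw": 255}
    - {"dx": 0, "dy": 0, "dz": 1, "wx": 0, "wy": 0, "wz": 0, "claw": 255}
    - {"dx": 0, "dy": 0, "dz": 1, "wx": 0, "wy": 0, "wz": 0, "claw": 255}

```text
clock: 9.15
tcp_pos: [0.5069, -0.0836, 0.2508]
orientation: [0.63, 0.777, 0.0, 0.0]
contact_force: [-0.6, 0.7, 0.2]
finger_gap: -0.0001
gripper_force: 0.0
```

>>> drive_tool:
  increments:
    - {"dx": 0, "dy": 0, "dz": 1, "wx": 0, "wy": 0, "wz": 0, "claw": 255}
    - {"dx": 0, "dy": 0, "dz": 1, "wx": 0, "wy": 0, "wz": 0, "claw": 255}

```text
clock: 9.4
tcp_pos: [0.5068, -0.0836, 0.2488]
orientation: [0.63, 0.777, -0.0, 0.0]
contact_force: [0.6, -0.2, -0.9]
finger_gap: -0.0001
gripper_force: 0.0
```

>>> drive_tool:
  increments:
    - {"dx": 0, "dy": 0, "dz": 1, "wx": 0, "wy": 0, "wz": 0, "claw": 255}
    - {"dx": 0, "dy": 0, "dz": 1, "wx": 0, "wy": 0, "wz": 0, "claw": 255}

```text
clock: 9.65
tcp_pos: [0.5068, -0.0836, 0.2477]
orientation: [0.63, 0.777, 0.0, 0.0]
contact_force: [-2.6, 1.0, 7.7]
finger_gap: -0.0001
gripper_force: 3.8
```

>>> drive_tool:
  increments:
    - {"dx": 0, "dy": 0, "dz": 1, "wx": 0, "wy": 0, "wz": 0, "claw": 255}
    - {"dx": 0, "dy": 0, "dz": 0.5, "wx": 0, "wy": 0, "wz": 0, "claw": 255}

```text
clock: 9.9
tcp_pos: [0.5068, -0.0836, 0.2463]
orientation: [0.63, 0.777, 0.0, 0.0]
contact_force: [-3.5, 0.5, 7.3]
finger_gap: 0.0001
gripper_force: 3.8
```

>>> drive_tool:
  increments:
    - {"dx": 0, "dy": 0, "dz": 0.5, "wx": 0, "wy": 0, "wz": 0, "claw": 255}
    - {"dx": 0, "dy": 0, "dz": 0.5, "wx": 0, "wy": 0, "wz": 0, "claw": 255}
    - {"dx": 0, "dy": 0, "dz": 0.5, "wx": 0, "wy": 0, "wz": 0, "claw": 255}

```text
clock: 10.28
tcp_pos: [0.5069, -0.0836, 0.2449]
orientation: [0.63, 0.777, 0.0, 0.0]
contact_force: [-3.3, 0.5, 8.1]
finger_gap: 0.0
gripper_force: 3.8
```

>>> drive_tool:
  increments:
    - {"dx": 0, "dy": 0, "dz": 0.5, "wx": 0, "wy": 0, "wz": 0, "claw": 255}
    - {"dx": 0, "dy": 0, "dz": 0.5, "wx": 0, "wy": 0, "wz": 0, "claw": 255}

```text
clock: 10.52
tcp_pos: [0.5069, -0.0836, 0.2439]
orientation: [0.63, 0.777, 0.0, 0.0]
contact_force: [-2.6, 0.6, 8.2]
finger_gap: 0.0003
gripper_force: 3.8
```

>>> drive_tool:
  increments:
    - {"dx": 0, "dy": 0, "dz": 0.5, "wx": 0, "wy": 0, "wz": 0, "claw": 255}
    - {"dx": 0, "dy": 0, "dz": 0.5, "wx": 0, "wy": 0, "wz": 0, "claw": 255}

```text
clock: 10.78
tcp_pos: [0.5069, -0.0836, 0.2429]
orientation: [0.63, 0.777, 0.0, 0.0]
contact_force: [-1.8, 0.8, 7.5]
finger_gap: -0.0003
gripper_force: 3.8
```

>>> drive_tool:
  increments:
    - {"dx": 0, "dy": 0, "dz": 0.5, "wx": 0, "wy": 0, "wz": 0, "claw": 255}
    - {"dx": 0, "dy": 0, "dz": 0.5, "wx": 0, "wy": 0, "wz": 0, "claw": 255}

```text
clock: 11.02
tcp_pos: [0.5069, -0.0836, 0.2419]
orientation: [0.63, 0.777, 0.0, 0.0]
contact_force: [-2.7, 0.6, 8.0]
finger_gap: -0.0001
gripper_force: 3.7
```

>>> drive_tool:
  increments:
    - {"dx": 0, "dy": 0, "dz": 0.5, "wx": 0, "wy": 0, "wz": 0, "claw": 255}
    - {"dx": 0, "dy": 0, "dz": 0.5, "wx": 0, "wy": 0, "wz": 0, "claw": 255}

```text
clock: 11.28
tcp_pos: [0.5068, -0.0836, 0.2408]
orientation: [0.63, 0.777, 0.0, 0.0]
contact_force: [-3.4, 0.3, 8.0]
finger_gap: 0.0005
gripper_force: 3.7
```

>>> drive_tool:
  increments:
    - {"dx": 0, "dy": 0, "dz": 0.5, "wx": 0, "wy": 0, "wz": 0, "claw": 255}
    - {"dx": 0, "dy": 0, "dz": 0.5, "wx": 0, "wy": 0, "wz": 0, "claw": 255}

```text
clock: 11.52
tcp_pos: [0.5069, -0.0836, 0.2399]
orientation: [0.63, 0.777, 0.0, 0.0]
contact_force: [-3.6, 0.5, 7.9]
finger_gap: -0.0002
gripper_force: 3.9
```

>>> drive_tool:
  increments:
    - {"dx": 0, "dy": 0, "dz": 0.5, "wx": 0, "wy": 0, "wz": 0, "claw": 255}
    - {"dx": 0, "dy": 0, "dz": 0.5, "wx": 0, "wy": 0, "wz": 0, "claw": 255}

```text
clock: 11.78
tcp_pos: [0.5069, -0.0836, 0.2389]
orientation: [0.63, 0.777, 0.0, 0.0]
contact_force: [-3.3, 0.6, 6.8]
finger_gap: 0.0002
gripper_force: 3.7
```

```bash
python3 m.py s5
```

```text
lens z 0.18416973108061374 red 42 [[ 0.5244 -0.0869  0.2131]
 [ 0.5274 -0.0795  0.2235]
 [ 0.5307 -0.0734  0.2328]]
[ 0.50686817 -0.08360671  0.23877313] [-2.52328144  0.05496606  6.70706929] -9.942800384469947e-05
```

>>> drive_tool:
  increments:
    - {"dx": 0, "dy": 0, "dz": 0.5, "wx": 0, "wy": 0, "wz": 0, "claw": 255}
    - {"dx": 0, "dy": 0, "dz": 0.5, "wx": 0, "wy": 0, "wz": 0, "claw": 255}

```text
clock: 12.08
tcp_pos: [0.5069, -0.0836, 0.2379]
orientation: [0.63, 0.777, 0.0, 0.0]
contact_force: [-3.2, 0.9, 6.8]
finger_gap: -0.0002
gripper_force: 3.6
```

>>> drive_tool:
  increments:
    - {"dx": 0, "dy": 0, "dz": 0.5, "wx": 0, "wy": 0, "wz": 0, "claw": 255}
    - {"dx": 0, "dy": 0, "dz": 0.5, "wx": 0, "wy": 0, "wz": 0, "claw": 255}

```text
clock: 12.32
tcp_pos: [0.5068, -0.0836, 0.2368]
orientation: [0.63, 0.777, 0.0, 0.0]
contact_force: [-3.0, -0.2, 7.8]
finger_gap: -0.0002
gripper_force: 3.7
```

>>> drive_tool:
  increments:
    - {"dx": 0, "dy": 0, "dz": 0.5, "wx": 0, "wy": 0, "wz": 0, "claw": 255}
    - {"dx": 0, "dy": 0, "dz": 0.5, "wx": 0, "wy": 0, "wz": 0, "claw": 255}

```text
clock: 12.58
tcp_pos: [0.5069, -0.0836, 0.2358]
orientation: [0.63, 0.777, 0.0, 0.0]
contact_force: [-3.0, 0.3, 8.2]
finger_gap: 0.0002
gripper_force: 3.8
```

>>> drive_tool:
  increments:
    - {"dx": 0, "dy": 0, "dz": 0.5, "wx": 0, "wy": 0, "wz": 0, "claw": 255}
    - {"dx": 0, "dy": 0, "dz": 0.5, "wx": 0, "wy": 0, "wz": 0, "claw": 255}

```text
clock: 12.82
tcp_pos: [0.507, -0.0836, 0.2345]
orientation: [0.63, 0.777, 0.0, 0.0]
contact_force: [-0.6, -0.0, 0.3]
finger_gap: 0.0001
gripper_force: 0.1
```

The force has dropped, so the pin may have snapped out. I check with the camera.

```bash
python3 m.py s6
```

```text
lens z 0.17989459337570163 red 49 [[ 0.523  -0.0859  0.2126]
 [ 0.5311 -0.0789  0.222 ]
 [ 0.5341 -0.0721  0.2273]]
[ 0.50696285 -0.08360349  0.23421494] [-0.98797011  0.1106174   5.1363902 ] -6.369510704598298e-05
```

View pics/c_s6.png

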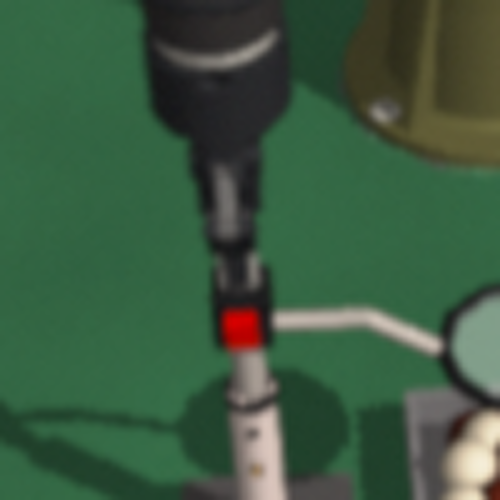

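The brass pin shows in the lower hole at (257,470), and the button is sprung out: its median x of 0.531 matches the start. I retreat straight up.

>>> drive_tool:
  increments:
    - {"dx": 0, "dy": 0, "dz": -5, "wx": 0, "wy": 0, "wz": 0, "claw": 255}
    - {"dx": 0, "dy": 0, "dz": -15, "wx": 0, "wy": 0, "wz": 0, "claw": 255}
    - {"dx": 0, "dy": 0, "dz": -25, "wx": 0, "wy": 0, "wz": 0, "claw": 255}
    - {"dx": 0, "dy": 0, "dz": -25, "wx": 0, "wy": 0, "wz": 0, "claw": 255}
    - {"dx": 0, "dy": 0, "dz": 0, "wx": 0, "wy": 0, "wz": 0, "claw": 255}
    - {"dx": 0, "dy": 0, "dz": 0, "wx": 0, "wy": 0, "wz": 0, "claw": 255}

```text
clock: 13.62
tcp_pos: [0.5067, -0.0836, 0.3035]
orientation: [0.63, 0.777, -0.0, -0.0]
contact_force: [-1.1, -0.1, 0.2]
finger_gap: 0.0001
gripper_force: 0.0
```

```bash
python3 m.py s7; python3 -c "
from bench import ctrl
print(ctrl.hand_in())"
```

```text
lens z 0.1799957635768762 red 51 [[ 0.525  -0.0853  0.2124]
 [ 0.5308 -0.078   0.2221]
 [ 0.5344 -0.072   0.2283]]
[ 0.50642725 -0.08350952  0.30307633] [-0.80451365  0.61500035  0.41477708] 0.00018417866221075182
the job is handed in; nothing more can be done
None
```

The magnifier is one hole lower (about 30 mm): the pin shows in the next hole, the button is out, the gripper is clear, and the job is handed in, though no verdict came back.

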